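# Prime the rinse pump with the reset stylus

### The job

Take the stylus from its leaning rest and use it to press the recessed button of the control unit that carries the round pump rotor: with the stylus square to the sloping face, push that button fully down and keep it down for a second. Then lay the stylus gently back in its rest as it was, tip on the foot plate, and let go of it. Do not press the other unit's button, and leave everything else on the bench where it stands.

Things in the scene. Friction and masses are not known exactly. Their poses are not given: they have to be found in the camera images.
- stylus: The stylus, 150 mm long, 70 g: a steel nose 6 mm across and 25 mm long, then a round barrel 14 mm across, steel from 25 to 80 mm and black plastic (the handle) from 80 to 150 mm. Origin: the centre of the tip's end face. Its z axis runs up the stylus from tip to handle end. It starts in the rest, its top leaning 25 degrees to the robot's right (about -y).
- stylus_end (a point): The centre of the stylus's handle end, 150 mm from the tip.
- rest: Stylus rest, fixed: white base plate 120 x 90 x 10 mm, aluminium V trough and foot plate. In its frame (origin on the bench below the trough, z up) a stylus lying in it runs up along (-0.423, 0, 0.906), 25 degrees from vertical; the V opens along (0.906, 0, 0.423), its walls rise 6 mm past the stylus's axis and hold it from 30 to 95 mm above the tip; the handle above is free all round.
- rest_foot (a point): The place on the foot plate (a flat end square to the trough, 24 mm wide) where the stylus's tip stands when it lies in the trough: (45, 0, 24) mm in the rest's frame.
- pump_unit: Control unit with the round rotor, fixed: foot 100 x 100, head 120 x 100 x 44 mm whose top face is tilted 30 degrees towards the robot's right (about -y). In its frame (origin on the bench under its middle, z up) the face looks along (-0.5, 0, 0.866), centre at (0, 0, 100) mm. On the upper half of the face: a black rotor 58 mm across, 23 mm high; on the lower half: the button well.
- pump_well (a point): Centre of the mouth of the pump unit's button well, level with the tilted face, at (-28, 0, 84) mm in the unit's frame. The well is a round hole 12 mm across, square to the face; the button's flat top (10 mm across) lies 12 mm below the face.
- pump_button (a joint): How far the pump unit's button is pressed, along the well: 0 out, 0.005 m fully down (its top is then 17 mm below the face). A spring pushes back with 1.5 N at the start and 4 N at full travel, and returns it when released.
- screen_unit: The other control unit, of the same shape and sizes, with a flat rectangular screen 82 x 50 mm in place of the rotor. Its place is exchanged with those of the pump unit and the rest from one start to the next.
- screen_button (a joint): How far the screen unit's button is pressed (same well and button): it must stay at 0.
- beaker: Bystander: small glass beaker, 52 mm across, 65 mm tall. Origin: its underside (for a lying thing, its middle). Leave it alone.
- vial: Bystander: amber glass vial with a white cap, 24 mm across, 45 mm tall. Origin: its underside (for a lying thing, its middle). Leave it alone.
- vial2: Bystander: clear glass vial with a white cap, 24 mm across, 45 mm tall. Origin: its underside (for a lying thing, its middle). Leave it alone.
- cuvette: Bystander: clear square cuvette, 12.5 mm wide, 45 mm tall. Origin: its underside (for a lying thing, its middle). Leave it alone.
- screwdriver: Bystander: screwdriver with a black handle, lying. Origin: its underside (for a lying thing, its middle). Leave it alone.
- oring_nut: Bystander: flat brass ring, 34 mm across, 10 mm high. Origin: its underside (for a lying thing, its middle). Leave it alone.
- reagent: Bystander: white bottle, 60 mm across, 120 mm tall. Origin: its underside (for a lying thing, its middle). Leave it alone.
Not all that is in view belongs to the job. Leave any pink or purple look-alike of the pump_unit alone.

How it is judged:
On the way, in this order (a step that is already met when the one before it is completed fails the run):
1. the stylus is held by the gripper, its tip at least 60 mm from its place on the rest (distance between stylus and rest_foot above 0.06 m and contact force between the fingers and stylus above 1 N), for 0.1 s.
2. the held stylus, leaning over 20 degrees, keeps the pump unit's button down (over 3.5 of its 5 mm) for 0.8 s, fingers off the unit (value of joint pump_button above 0.0035 m and angle between stylus's own z axis and vertical above 0.35 rad and contact force between stylus and pump_unit above 0.5 N and contact force between the fingers and stylus above 1 N and contact force between the fingers and pump_unit below 0.5 N), for 0.8 s.
At the end, for the whole second after the job is handed in: the stylus lies at rest in the trough: tip within 12 mm of its place on the foot plate, handle end up (above 140 mm) and within 12 mm (along the rest's x and y) of where it is when lying in the trough; both buttons are out (less than 1 mm) (distance between stylus and rest_foot below 0.012 m and x of stylus_end in the frame of rest between -0.03 and -0.006 m and y of stylus_end in the frame of rest between -0.012 and 0.012 m and height (world z) of stylus_end above 0.14 m and linear speed of stylus below 0.02 m/s and value of joint each of pump_button, screen_button below 0.001 m); the robot touches nothing.
It fails at once if the other unit's button is pressed more than 2 mm (value of joint screen_button above 0.002 m).
It fails at once if the stylus is dropped: it moves faster than 0.5 m/s while not held (contact force between the fingers and stylus below 0.1 N and linear speed of stylus above 0.5 m/s).
It fails at once if a bystander is moved more than 30 mm (distance of any of beaker, vial, vial2, cuvette, screwdriver, oring_nut, reagent from where it was at the start of the episode above 0.03 m).
It also fails if it takes over 64 s, if anything falls off the work surface, if the arm or the gripper's body presses on something with over 40 N, if the wrist force passes 120 N, or if a joint passes its speed limit or range.

### The arm

A 6-joint arm with a two-finger parallel gripper is mounted at the origin on the work surface. World frame = base frame: x ahead of the robot, y to its left, z up, the work surface at z = 0. Lengths are in m, angles in rad, forces in N, time in s.
With the tool pointing down it reaches from about 0.325 to 0.9 m from the base axis. Payload 6.1 kg.
Tool frame: the origin (TCP) lies on the centre line of the jaws, within the pads' length; the fingertips stand manip.tips_ahead ahead of it and the grasp point (between the pads) lies 6 mm ahead of it (manip.tips_ahead is the distance from the TCP to the fingertips, in m); z points along the fingers, y is the line along which they close (so a half turn about z gives the same grasp; the last joint's range is limited). The gripper opens to 85 mm and grips with 20 to 120 N. Pads are 22 mm wide; open, the fingers measure 114 mm over their backs; the gripper's body (76 mm by 85 mm) begins 54 mm behind the grasp point. The pads swing forward as they close: fully open they stand 13 mm farther back than shut.
Start: joints at [-1.297, 0.22, 1.526, -0, 1.395, -0.126], TCP at [0.243, -0.576, 0.256] pointing down, gripper open.
Joint ranges: [-2.98, 2.98], [-0.91, 2.08], [0.09, 2.57], [-1.24, 4.39], [0.2, 2.65], [-2.68, 2.68]. Speed limits (rad/s): [2.57, 2.57, 3.01, 3.14, 3.14, 3.14].

### API

Orientations are given as a unit quaternion [x, y, z, w].
In Python, from workcell import manip gives the robot as it stands.
- The arm moves only by the shell command python3 -m handwheel 'ROWS' [FORCE]. ROWS is a JSON object of lists of equal length, an entry for each row: "turn": the turn, a rotation vector about the tool's x, y, z in units of 6 degrees (1.0 is 6 degrees), a list of three; "translation": the shift along the tool's x, y, z in units of 25 mm (1.0 is 25 mm), a list of three; "claw": the opening, from 0 (shut) to 1 (fully open). In form: {"turn": [[rx, ry, rz], ...], "translation": [[dx, dy, dz], ...], "claw": [claw, ...]}. A call has 1 to 12 rows; each row is the pose to reach, as a shift and turn from the pose commanded when the call began, along the tool's axes at that moment; what a row does not reach only later rows make up. A row lasts 1/8 s, in which the tool goes at most 62.5 mm and 10.7 degrees, less where a joint would pass 70% of its speed; a pose out of reach is approached as far as the arm can. A call with a gripper value outside its range is refused whole. The fingers move at their own pace and stop on an object; FORCE is the grip in N (left out, the last holds). Time passes only in rows, so rows that repeat a pose let the fingers close. It gives the time, the measured TCP pose, the force, the opening and the grip force at its end, in the units of the state.
- manip.sense(): the state, without advancing time (a new reading comes with each control period).
- manip.grab_frame(name): name is "scene" or "top" or "wrist"; returns a dict with "image" (480x640x3 uint8, red, green, blue), "fovy" (degrees; the focal length in pixels is half the picture's height over the tangent of half this angle, whatever the lens; pixels are square), "cx", "cy" (the principal point, pixels), "R" (3x3) and "t" (3): a world point X has camera coordinates R X + t. Camera axes: x right, y down, z forward; pixel columns grow to the right and rows downward; lengths in m; the calibration is good to about 2 mm. A picture is of the moment at which its call begins. There is no depth.
- manip.hand_in(): hands the job in; it is judged then, once.
Trained networks look in a picture, given as the dict that the camera call returned (one of the last four; its "shot" number tells which), for a name from the list of things; names that differ only in an ending like _2 or _b are one class to them, and where a whole thing is asked for, a point or a joint stands for the part that bears it (a point fixed in the world has none). Each returns a list of dicts, best first, with "conf" (0 to 1); they miss things now and then, are a little off and sometimes report something else, mostly with a low value. They report only what shows in the picture. A call takes as long as a camera call. They do not tell look-alikes from the thing itself.
- manip.look_for(picture, query): "extent" ([left, top, right, bottom] as shares, 0 to 1, of the picture: columns of its width, rows of its height, round what is visible of it).
- manip.outline_of(picture, query): "mask" (480x640 bool, what is visible of it) and "extent" ([left, top, right, bottom] as shares, 0 to 1, of the picture: columns of its width, rows of its height, round what is visible of it).
The state is a dict: "t": time; "q": joint angles; "qvel": joint speeds; "joint_efforts": joint torques, N m; "tcp_pos": TCP position; "tcp_rot": TCP orientation; "force": force on the tool from outside, world axes, zero at the start; "torque": the same for the moment, N m; "grip_width": finger opening in m; "grasp_force": force on a finger pad.
Only numpy, scipy, OpenCV 4.12 (cv2) and the standard library are available. Lean on these libraries where they do the work, as an engineer would, in place of code of your own. Each camera call takes 0.05 s, during which the arm holds its last target. There are 200 camera calls.

## Working session

There is one attempt and no reset: what is moved stays moved. The work goes in short steps, Python scripts to look and compute and a shell command to move; the robot and the scene stay as the last step left them, time stands still between calls to the robot, and variables do not carry over. Pictures are saved under pics/ and viewed, at most 10 in all, crops included, and the job is handed in when it is done.

```bash
ls; mkdir -p pics; python3 - <<'E'
from workcell import manip
import cv2,numpy as np
print(manip.tips_ahead); s=manip.sense(); print(s['tcp_pos'],s['tcp_rot'],s['grip_width'],s['t'])
ims=[]
for n in ['scene','top']:
    p=manip.grab_frame(n); print(n,p['fovy'],p['cx'],p['cy'],np.round(p['R'],3).tolist(),np.round(p['t'],3).tolist())
    cv2.imwrite(f'pics/{n}0.png',p['image'][:,:,::-1])
    for q in ['stylus','rest','pump_unit','screen_unit']:
        for d in manip.look_for(p,q)[:4]:
            e=d['extent']; print(q,round(d['conf'],2),[round(e[0]*640),round(e[1]*480),round(e[2]*640),round(e[3]*480)])
E
```

```text
pics
0.025
[ 0.24311532 -0.57516421  0.25516259] [ 9.80085852e-01  1.98571678e-01 -6.44252098e-05 -1.00379277e-03] 0.08545597227459188 0.0
scene 49.49524302353295 314.11816015182455 245.7468762388888 [[-0.167, 0.986, -0.017], [0.58, 0.084, -0.811], [-0.798, -0.146, -0.585]] [0.091, -0.235, 1.62]
stylus 0.83 [189, 214, 223, 263]
stylus 0.49 [422, 235, 489, 309]
stylus 0.21 [250, 255, 259, 270]
rest 0.84 [177, 230, 240, 288]
pump_unit 0.78 [422, 234, 490, 307]
pump_unit 0.66 [491, 288, 572, 375]
pump_unit 0.57 [433, 190, 498, 246]
screen_unit 0.89 [297, 224, 359, 299]
top 50.40468825145949 327.76549780964376 242.16747865583295 [[-0.008, -1.0, -0.002], [-0.998, 0.009, -0.057], [0.057, 0.002, -0.998]] [-0.023, 0.554, 1.259]
stylus 0.61 [406, 236, 443, 247]
rest 0.97 [390, 224, 444, 269]
pump_unit 0.88 [139, 298, 204, 354]
pump_unit 0.62 [106, 163, 167, 211]
pump_unit 0.61 [157, 222, 222, 274]
screen_unit 0.83 [275, 222, 329, 266]
```

View pics/scene0.png

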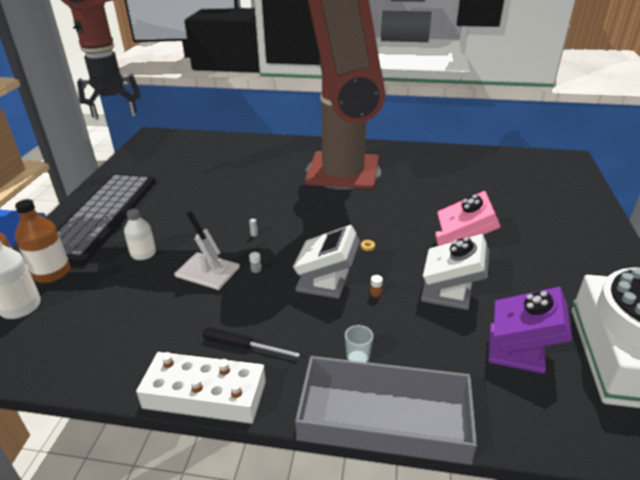

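View pics/top0.png

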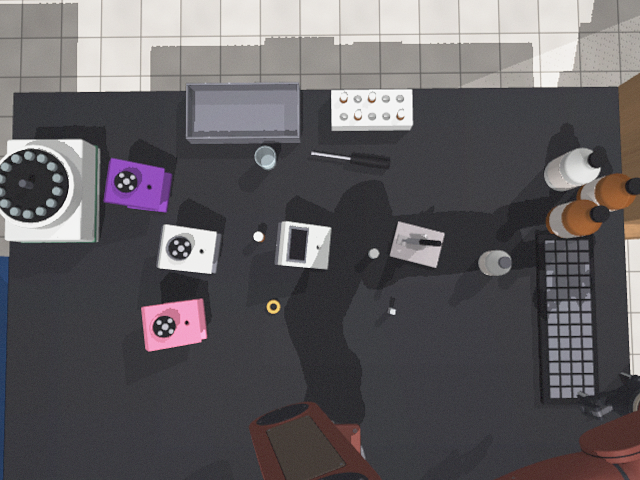

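Look-alikes: the white rotor unit at scene (455,270) / top (189,249), pink at (467,215) / (175,325), purple at (530,328) / (138,185), and the white screen unit at (327,260) / (303,245). I choose the white one with the rotor. The rest and stylus are at scene (207,250) / top (418,243).

```bash
cat > h.py <<'E'
from workcell import manip
import cv2,numpy as np
from scipy.spatial.transform import Rotation as Ro
from scipy.optimize import least_squares
def K(p):
    f=240/np.tan(np.radians(p['fovy']/2)); return np.array([[f,0,p['cx']],[0,f,p['cy']],[0,0,1]])
def proj(p,X):
    c=np.atleast_2d(X)@np.array(p['R']).T+p['t']; c=c@K(p).T; return c[:,:2]/c[:,2:]
def back(p,uv,z):
    R=np.array(p['R']); o=-R.T@p['t']; d=R.T@np.linalg.inv(K(p))@[uv[0],uv[1],1]; return o+d*(z-o[2])/d[2]
def tool():
    s=manip.sense(); return np.array(s['tcp_pos']),Ro.from_quat(s['tcp_rot'])
def rel(P,R):
    p,r=tool(); print('translation',np.round(r.inv().apply(P-p)/.025,2),'turn',np.round((r.inv()*R).as_rotvec(degrees=True)/6,2))
def toolR(z,y):
    z=z/np.linalg.norm(z); y=y-z*(y@z); y/=np.linalg.norm(y); return Ro.from_matrix(np.c_[np.cross(y,z),y,z])
def frame(x,y,yaw): return Ro.from_euler('z',yaw).as_matrix(),np.array([x,y,0])
E
python3 - <<'E'
from h import *
t=manip.grab_frame('top'); w=manip.grab_frame('wrist')
p,r=tool(); Rw=np.array(w['R']); c=-Rw.T@w['t']
print('cam in tool',r.inv().apply(c-p),np.round((r.inv().as_matrix()@Rw.T),3).tolist(),w['fovy'])
for q in ['rest','pump_unit','screen_unit']:
    for d in manip.outline_of(t,q)[:3]:
        m=d['mask'].astype(np.uint8); rc=cv2.minAreaRect(cv2.findNonZero(m))
        print(q,round(d['conf'],2),rc, back(t,rc[0],.005 if q=='rest' else .1).round(3))
print(back(t,(440,243),.136+.02),back(t,(207,252),.084))
for q in ['stylus','beaker','vial','cuvette','reagent','oring_nut']:
    for d in manip.look_for(t,q)[:2]:
        e=np.array(d['extent'])*[640,480,640,480]; print(q,round(d['conf'],2),e.round())
E
```

```text
cam in tool [ 0.06529769  0.00028158 -0.11781667] [[0.0, -0.966, -0.259], [1.0, -0.0, 0.0], [-0.0, -0.259, 0.966]] 63.11396865043243
rest 0.85 ((416.1471252441406, 244.4117889404297), (48.50712203979492, 36.1378059387207), 14.03624439239502) [ 0.547 -0.25   0.005]
pump_unit 0.89 ((173.7518310546875, 324.01220703125), (45.243839263916016, 63.88528823852539), 81.46923065185547) [0.362 0.33  0.1  ]
pump_unit 0.65 ((188.22860717773438, 250.30929565429688), (61.56128692626953, 44.353797912597656), 8.53076457977295) [0.533 0.298 0.1  ]
pump_unit 0.63 ((137.4729766845703, 186.16217041015625), (64.77320098876953, 45.53852081298828), 9.462322235107422) [0.685 0.419 0.1  ]
screen_unit 0.66 ((302.286865234375, 244.84429931640625), (53.0539436340332, 43.63822937011719), 5.19442892074585) [0.543 0.032 0.1  ]
[ 0.54198248 -0.27715296  0.156     ] [0.52923706 0.2581036  0.084     ]
stylus 0.57 [406. 238. 441. 249.]
beaker 0.64 [254. 146. 274. 172.]
vial 0.5 [254. 232. 267. 240.]
vial 0.41 [268. 299. 279. 311.]
cuvette 0.58 [390. 305. 397. 316.]
reagent 0.71 [156. 224. 223. 273.]
reagent 0.62 [479. 251. 511. 277.]
oring_nut 0.45 [387. 224. 441. 269.]
```

```bash
python3 - <<'E'
from h import *
rel(np.array([.56,-.2,.33]),toolR(np.array([0,0,-1.]),np.array([.97,-.24,0])))
E
```

```text
translation [17.52 -8.91 -2.95] turn [ 0.   -0.   -8.87]
```

```bash
python3 -m handwheel '{"turn":[[0,0,0],[0,0,-1],[0,0,-2.5],[0,0,-4],[0,0,-5.5],[0,0,-7],[0,0,-8],[0,0,-8.87],[0,0,-8.87],[0,0,-8.87],[0,0,-8.87],[0,0,-8.87]],"translation":[[0,0,-2.95],[2,-1,-2.95],[4,-2,-2.95],[6,-3,-2.95],[8.4,-4.3,-2.95],[10.8,-5.5,-2.95],[13,-6.6,-2.95],[15,-7.6,-2.95],[17.52,-8.91,-2.95],[17.52,-8.91,-2.95],[17.52,-8.91,-2.95],[17.52,-8.91,-2.95]],"claw":[1,1,1,1,1,1,1,1,1,1,1,1]}'
python3 - <<'E'
from h import *
print(manip.sense()['q'])
w=manip.grab_frame('wrist'); cv2.imwrite('pics/w1.png',w['image'][:,:,::-1])
np.savez('w1.npz',R=w['R'],t=w['t'],fovy=w['fovy'],cx=w['cx'],cy=w['cy'])
for q in ['rest','stylus']:
    for d in manip.look_for(w,q)[:2]:print(q,d['conf'],np.array(d['extent'])*[640,480,640,480])
E
```

```text
t: 2.55
tcp_pos: [0.5593, -0.2013, 0.33]
tcp_rot: [0.788, 0.616, -0.0, 0.0]
force: [-0.2, 0.2, -0.8]
grip_width: 0.0852
grasp_force: 0.0
[-4.77814377e-01  1.09856416e-01  1.51388278e+00 -6.05069770e-04
  1.51804551e+00 -2.34172212e-01]
rest 0.69 [280.704 190.992 362.88  295.824]
stylus 0.88 [311.168 211.92  326.016 329.088]
```

View pics/w1.png

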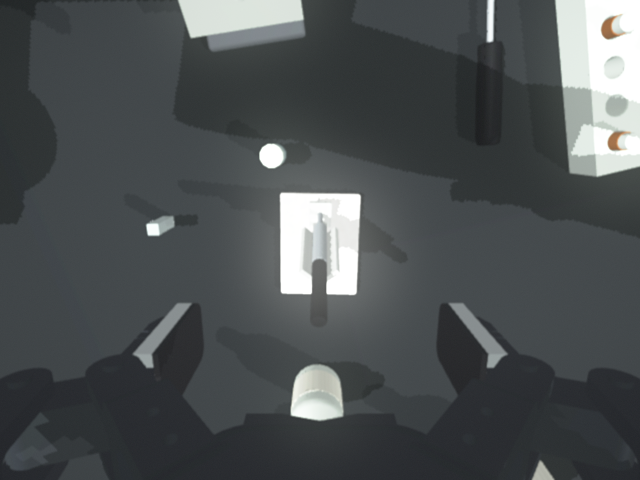

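The rest's plate spans about (281,193)–(360,294). The stylus tip is near (321,210) and its handle end near (319,325), with the rest nearly square to the camera.

```bash
python3 - <<'E'
from h import *
z=np.load('w1.npz'); w={k:z[k] for k in z.files}; w['fovy']=float(w['fovy'])
im=cv2.imread('pics/w1.png'); g=cv2.cvtColor(im,cv2.COLOR_BGR2GRAY)
m=(g>150).astype(np.uint8); m[:185]=0;m[300:]=0;m[:,:275]=0;m[:,370:]=0
rc=cv2.minAreaRect(cv2.findNonZero(m)); b=cv2.boxPoints(rc); print(rc)
B=np.array([back(w,u,.01) for u in b]); print(B.round(4)); c=B.mean(0); print('c',c,[np.linalg.norm(B[i]-B[i-1]) for i in range(4)])
e=[B[i]-B[i-1] for i in range(4)]; L=max(e,key=np.linalg.norm); L*=np.sign(L[1]); yaw=np.arctan2(L[1],L[0]); print('yaw',np.degrees(yaw))
for dx in [0]:
    R,t=frame(c[0],c[1],yaw)
    tip=np.array([.045,0,.024]); ax=np.array([-.423,0,.906])
    for s in [0,.08,.15]:print(s,proj(w,R@(tip+ax*s)+t), (R@(tip+ax*s)+t).round(4))
# black handle centre line
k=(g<60)[262:327,300:340]; 
for r in range(262,330,8):
    x=g[r,295:345]; i=np.where(x<55)[0]+295 if r<292 else []; print(r,x[::3].tolist())
E
```

```text
((319.9999694824219, 242.99996948242188), (79.99998474121094, 101.99998474121094), 0.0)
[[ 0.4858 -0.2999  0.01  ]
 [ 0.5184 -0.1819  0.01  ]
 [ 0.6053 -0.2035  0.01  ]
 [ 0.579  -0.323   0.01  ]]
c [ 0.54712299 -0.25205994  0.01      ] [np.float64(0.09603237489223942), np.float64(0.12237478708598076), np.float64(0.08954359888365591), np.float64(0.12235963575827029)]
yaw 74.53910912775937
0 [[321.08920849 208.42160896]] [ 0.5591 -0.2087  0.024 ]
0.08 [[320.33133051 257.13626134]] [ 0.5501 -0.2413  0.0965]
0.15 [[319.42509812 315.38679377]] [ 0.5422 -0.2698  0.1599]
262 [255, 255, 240, 192, 189, 189, 131, 107, 106, 105, 118, 189, 225, 246, 210, 255, 255]
270 [255, 255, 250, 213, 188, 187, 108, 106, 105, 105, 105, 189, 209, 247, 242, 255, 255]
278 [255, 255, 255, 255, 254, 254, 106, 104, 103, 102, 100, 225, 250, 255, 255, 255, 255]
286 [255, 255, 255, 255, 255, 255, 100, 101, 99, 99, 98, 255, 255, 255, 255, 255, 255]
294 [135, 136, 138, 160, 160, 153, 96, 96, 95, 94, 92, 179, 182, 183, 204, 203, 204]
302 [103, 104, 104, 104, 106, 99, 90, 91, 89, 90, 90, 104, 105, 105, 104, 104, 104]
310 [99, 99, 99, 100, 102, 90, 85, 85, 85, 84, 83, 100, 102, 102, 102, 102, 100]
318 [94, 94, 95, 96, 96, 84, 83, 84, 85, 84, 79, 96, 97, 97, 96, 97, 96]
326 [90, 90, 91, 91, 91, 92, 88, 82, 81, 84, 93, 92, 92, 93, 92, 91, 91]
```

```bash
cat >> h.py <<'E'
RR,RT=frame(.547,-.252,np.radians(76))
TIP=RR@[.045,0,.024]+RT; AX=RR@[-.4226,0,.9063]
GR=toolR(-AX,RR@np.array([0,-1.,0]))
E
python3 - <<'E'
from h import *
t=manip.grab_frame('top')
print('reagent',back(t,(495,262),.1))
for s in [.24,.128]: print(TIP+AX*s); rel(TIP+AX*s,GR)
E
```

```text
reagent [ 0.49958129 -0.41640081  0.1       ]
[ 0.5333498  -0.30674797  0.241512  ]
translation [-4.34  0.01  3.55] turn [0.   4.17 0.  ]
[ 0.54480025 -0.2608227   0.1400064 ]
translation [-2.45  0.01  7.61] turn [0.   4.17 0.  ]
```

```bash
python3 -m handwheel '{"turn":[[0,1,0],[0,2.2,0],[0,3.3,0],[0,4.17,0],[0,4.17,0],[0,4.17,0],[0,4.17,0],[0,4.17,0]],"translation":[[-1.5,0,0.5],[-3,0,1],[-4.34,0,2],[-4.34,0,3],[-4.34,0,3.55],[-4.34,0,3.55],[-4.34,0,3.55],[-4.34,0,3.55]],"claw":[0.7,0.7,0.7,0.7,0.7,0.7,0.7,0.7]}' 40
python3 - <<'E'
from h import *
s=manip.sense();print(s['q'],s['qvel'].round(3) if hasattr(s['qvel'],'round') else 0)
w=manip.grab_frame('wrist'); im=w['image'][:,:,::-1].copy()
for v in [0,.08,.15]:
    u=proj(w,TIP+AX*v)[0]; print(v,u); cv2.drawMarker(im,tuple(int(a) for a in u.round()),(0,0,255),1,8)
cv2.imwrite('pics/w2.png',im)
for d in manip.look_for(w,'stylus')[:1]:print(d['conf'],np.array(d['extent'])*[640,480,640,480])
rel(TIP+AX*.128,GR)
E
```

```text
t: 3.75
tcp_pos: [0.535, -0.3049, 0.2432]
tcp_rot: [0.768, 0.603, 0.17, -0.132]
force: [0.8, -0.2, -0.9]
grip_width: 0.0594
grasp_force: 0.0
[-0.82711959  0.33839014  1.46252607  0.35968374  1.58887736 -0.62607459] [-0.005  0.007  0.004  0.002  0.001 -0.001]
0 [318.06197036 215.26341796]
0.08 [317.68083416 235.66682024]
0.15 [317.12671033 265.33078563]
0.87 [303.104 216.72  326.912 286.608]
translation [-0.09 -0.04  4.49] turn [0.   0.01 0.04]
```

View pics/w2.png

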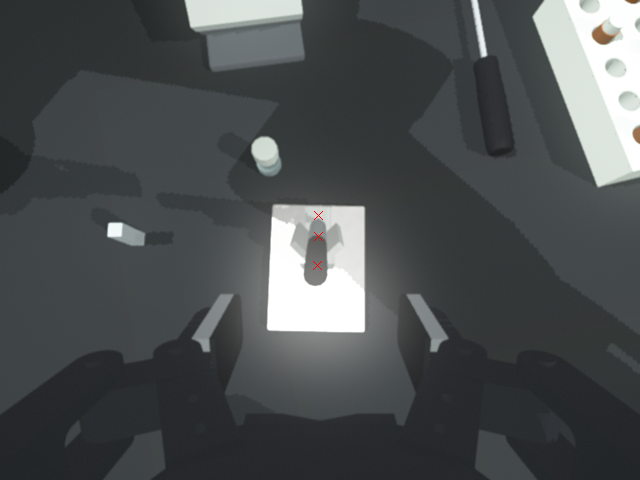

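The wrist view shows the stylus handle end centred at about (315.5,273), against a prediction of (317,265). That puts it about 4 mm further along tool -x, so I correct for it and go in.

```bash
sed -i 's/frame(.547,-.252,/frame(.5451,-.2561,/' h.py; python3 - <<'E'
from h import *
rel(TIP+AX*.128,GR)
E
```

```text
translation [-0.25 -0.07  4.41] turn [0.   0.01 0.04]
```

```bash
python3 -m handwheel '{"turn":[[0,0,0],[0,0,0],[0,0,0],[0,0,0],[0,0,0],[0,0,0]],"translation":[[-0.25,-0.07,0],[-0.25,-0.07,1.2],[-0.25,-0.07,2.4],[-0.25,-0.07,3.4],[-0.25,-0.07,4.4],[-0.25,-0.07,4.4]],"claw":[0.7,0.7,0.7,0.7,0.7,0.7]}' 40
python3 - <<'E'
from h import *
w=manip.grab_frame('wrist'); im=w['image'][:,:,::-1].copy()
for v in [0,.08,.15]:
    u=proj(w,TIP+AX*v)[0]; print(v,u); cv2.drawMarker(im,tuple(int(a) for a in u.round()),(0,0,255),1,8)
cv2.imwrite('pics/w3.png',im); print(manip.look_for(w,'stylus')[:1])
rel(TIP+AX*.128,GR)
E
```

```text
t: 4.6
tcp_pos: [0.5409, -0.2639, 0.1369]
tcp_rot: [0.768, 0.602, 0.17, -0.136]
force: [0.4, -0.5, 0.2]
grip_width: 0.06
grasp_force: 0.0
0 [323.75488296 244.26037403]
0.08 [324.62127442 290.01264581]
0.15 [326.4139213  384.67847724]
[{'extent': [0.4653, 0.5054, 0.5428, 0.849], 'conf': 0.85}]
translation [ 0.05  0.02 -0.  ] turn [-0.01 -0.    0.02]
```

View pics/w3.png

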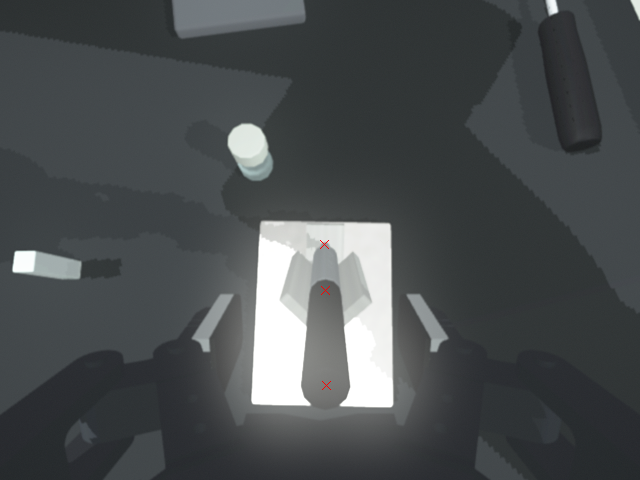

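The markers now sit on the stylus, with the end disc at (326,385), centred between the jaws. I close the gripper.

```bash
python3 -m handwheel '{"turn":[[0,0,0],[0,0,0],[0,0,0],[0,0,0],[0,0,0],[0,0,0],[0,0,0]],"translation":[[0.05,0,0],[0.05,0,0],[0.05,0,0],[0.05,0,0],[0.05,0,0],[0.05,0,0],[0.05,0,0]],"claw":[0.4,0.2,0.1,0.1,0.1,0.1,0.1]}' 40
python3 - <<'E'
from h import *
s=manip.sense(); p,r=tool(); np.savez('grasp.npz',p=p,q=r.as_quat()); print(s['force'],s['grasp_force'],p.tolist())
# lift target: out along V opening by 30mm + up the axis 
O=RR@np.array([.9063,0,.4226])
rel(p+O*.0+AX*.03,r); 
Pt=back(manip.grab_frame('top'),(207,252),.084);print(Pt)
E
```

```text
t: 5.58
tcp_pos: [0.5427, -0.2647, 0.1403]
tcp_rot: [0.769, 0.602, 0.171, -0.133]
force: [-1.1, -1.3, 5.0]
grip_width: 0.0127
grasp_force: 39.1
[-1.06372796 -1.32192537  4.97921478] 39.090455174446106 [0.5427049484144797, -0.2647374842530895, 0.14033114803198893]
translation [-0.   0.  -1.2] turn [0. 0. 0.]
[0.52923706 0.2581036  0.084     ]
```

```bash
python3 -m handwheel '{"turn":[[0,0,0],[0,0,0],[0,0,0],[0,0,0],[0,0,0],[0,0,0],[0,0,0],[0,0,0],[0,0,0]],"translation":[[0.2,0,-0.3],[0.4,0,-0.8],[0.6,0,-1.6],[0.8,0,-2.6],[1,0,-4],[1,0,-5.5],[1,0,-7],[1,0,-8],[1,0,-8]],"claw":[0.1,0.1,0.1,0.1,0.1,0.1,0.1,0.1,0.1]}' 40
python3 - <<'E'
from h import *
w=manip.grab_frame('wrist'); im=w['image'][:,:,::-1].copy()
p,r=tool()
for v in [0,.025,.08,.15]:
    u=proj(w,p+r.apply([0,0,.128-v]))[0]; print(v,u); cv2.drawMarker(im,tuple(int(a) for a in u.round()),(0,0,255),1,8)
cv2.imwrite('pics/w4.png',im)
t=manip.grab_frame('top')
for q in ['pump_unit']:
    for d in manip.outline_of(t,q):
        rc=cv2.minAreaRect(cv2.findNonZero(d['mask'].astype(np.uint8))); print(rc)
# crop for well
c=cv2.resize(t['image'][215:285,145:235,::-1],None,fx=6,fy=6,interpolation=cv2.INTER_CUBIC); cv2.imwrite('pics/tc.png',c)
E
```

```text
t: 6.75
tcp_pos: [0.5279, -0.3258, 0.3348]
tcp_rot: [0.769, 0.602, 0.171, -0.131]
force: [0.7, 0.2, -0.1]
grip_width: 0.013
grasp_force: 39.0
0 [318.02675911 242.84968831]
0.025 [317.95384449 253.57730856]
0.08 [317.72431606 287.34686142]
0.15 [317.11650471 376.77158764]
((137.2884521484375, 186.05770874023438), (65.30667114257812, 44.32224655151367), 11.309932708740234)
((188.3377685546875, 249.38229370117188), (60.4024658203125, 43.9261589050293), 7.352379322052002)
((174.1099853515625, 324.2699890136719), (45.820518493652344, 64.34672546386719), 81.8698959350586)
```

View pics/w4.png

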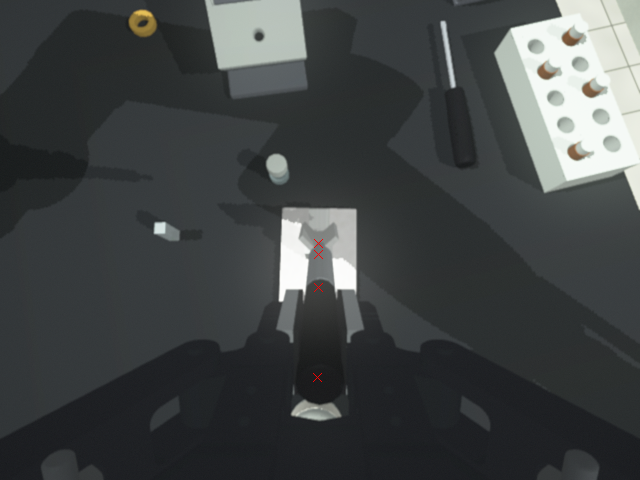

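View pics/tc.png

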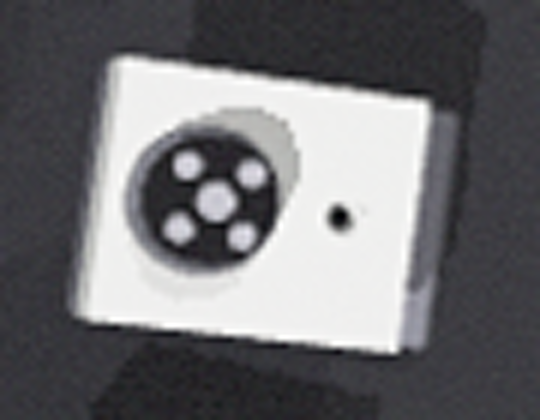

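The stylus sits straight in the jaws, tip near (318,243). In the top crop the pump unit's well is at (340,217), which is top-picture pixel (201.6,251.1). Next I hover over it.

```bash
cat >> h.py <<'E'
try: W,PY=np.load('well.npy'),float(np.load('py.npy'))
except Exception: W,PY=None,None
def pump(W,yaw):
    R=Ro.from_euler('z',yaw).as_matrix(); n=R@[-.5,0,.8660]; return n,toolR(-n,R@np.array([0,-1.,0]))
E
python3 - <<'E'
from h import *
t=manip.grab_frame('top'); W=back(t,(201.6,251.1),.084); PY=np.radians(83); print(W)
np.save('well.npy',W); np.save('py.npy',PY)
n,R=pump(W,PY); print(W+n*.228); rel(W+n*.228,R)
p,r=tool(); print(r.inv().apply([0,0,1]))
E
```

```text
[0.53147558 0.27088784 0.084     ]
[0.51758248 0.15773758 0.281448  ]
translation [16.01 -4.98  9.65] turn [ 0.51  0.82 -1.02]
[ 0.42414518 -0.00203686 -0.90559191]
```

```bash
python3 -m handwheel '{"turn":[[0,0,0],[0,0,0],[0,0,0],[0.1,0.2,-0.2],[0.2,0.3,-0.4],[0.3,0.5,-0.6],[0.4,0.7,-0.8],[0.51,0.82,-1.02],[0.51,0.82,-1.02],[0.51,0.82,-1.02],[0.51,0.82,-1.02],[0.51,0.82,-1.02]],"translation":[[1,-0.4,0.3],[2.6,-0.8,1.2],[4.4,-1.3,2.3],[6.2,-1.9,3.4],[8,-2.5,4.5],[9.8,-3,5.6],[11.6,-3.6,6.7],[13.4,-4.2,7.8],[15,-4.7,8.9],[16,-4.98,9.65],[16,-4.98,9.65],[16,-4.98,9.65]],"claw":[0.1,0.1,0.1,0.1,0.1,0.1,0.1,0.1,0.1,0.1,0.1,0.1]}' 40
python3 - <<'E'
from h import *
s=manip.sense();print(s['q']); p,r=tool(); n,R=pump(W,PY); rel(W+n*.228,R)
w=manip.grab_frame('wrist'); im=w['image'][:,:,::-1].copy()
np.savez('w5.npz',**{k:w[k] for k in ['R','t','fovy','cx','cy']})
u=proj(w,W)[0]; print('well pred',u,'tip',proj(w,p+r.apply([0,0,.128]))[0])
cv2.imwrite('pics/w5raw.png',im)
cv2.drawMarker(im,tuple(int(a) for a in u.round()),(0,0,255),1,8); cv2.imwrite('pics/w5.png',im)
E
```

```text
t: 8.45
tcp_pos: [0.5176, 0.1564, 0.2812]
tcp_rot: [0.723, 0.64, 0.194, -0.171]
force: [0.5, -0.2, -0.4]
grip_width: 0.0132
grasp_force: 39.1
[-0.1512364  -0.07306801  1.8676231   0.53132574  1.39099524 -0.13832779]
translation [ 0.05 -0.01  0.02] turn [0.01 0.01 0.  ]
well pred [319.21519601 213.54780367] tip [319.43186649 243.91370017]
```

View pics/w5.png

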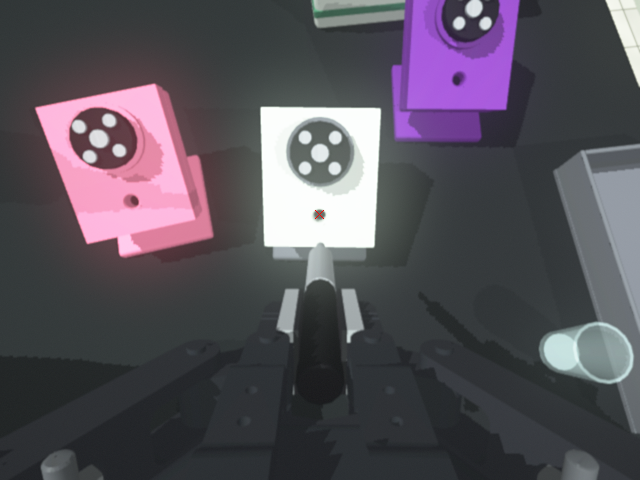

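The white pump unit is square in view: face (261,107)–(378,247), well at about (319,214) as predicted. Next: descend to 40 mm above the face and measure the well again.

```bash
python3 -m handwheel '{"turn":[[0,0,0],[0,0,0],[0,0,0],[0,0,0],[0,0,0]],"translation":[[0.05,0,0.8],[0.05,0,1.6],[0.05,0,2.4],[0.05,0,2.4],[0.05,0,2.4]],"claw":[0.1,0.1,0.1,0.1,0.1]}' 40
python3 - <<'E'
from h import *
p,r=tool(); n,R=pump(W,PY); rel(W+n*.168,R)
w=manip.grab_frame('wrist'); g=cv2.cvtColor(w['image'],cv2.COLOR_RGB2GRAY)
u=proj(w,W)[0]; tp=proj(w,p+r.apply([0,0,.128]))[0]; print('well pred',u,'tip',tp,'scale px/mm',np.linalg.norm(proj(w,W+r.apply([0,.01,0]))[0]-u)/10)
x0,y0=int(u[0])-22,int(u[1])-22
sub=g[y0:y0+44,x0:x0+44]; n_,l,st,ce=cv2.connectedComponentsWithStats((sub<110).astype(np.uint8))
for i in range(1,n_):
    if st[i,4]>15: print(st[i],ce[i]+[x0,y0])
c=cv2.resize(w['image'][130:330,220:420,::-1],None,fx=3,fy=3,interpolation=cv2.INTER_CUBIC); 
cv2.drawMarker(c,tuple(int(a) for a in (u-[220,130])*3),(0,0,255),1,8);cv2.drawMarker(c,tuple(int(a) for a in (tp-[220,130])*3),(0,255,0),1,8)
cv2.imwrite('pics/w6.png',c)
E
```

```text
t: 9.12
tcp_pos: [0.5225, 0.1864, 0.2312]
tcp_rot: [0.724, 0.64, 0.194, -0.17]
force: [0.3, -0.3, -0.6]
grip_width: 0.013
grasp_force: 39.1
translation [-0.   -0.06  0.08] turn [ 0.03  0.01 -0.  ]
well pred [316.90208579 229.47719292] tip [319.43519177 243.87869588] scale px/mm 1.325298376416362
[17 18 13 11 98] [316.76530612 229.74489796]
```

View pics/w6.png

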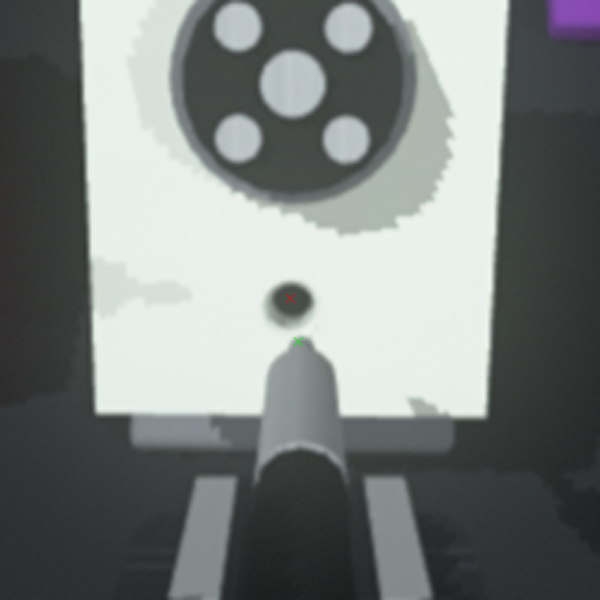

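```bash
python3 -m handwheel '{"turn":[[0,0,0],[0,0,0],[0,0,0],[0,0,0],[0,0,0]],"translation":[[0,-0.08,0.4],[0,-0.08,0.9],[0,-0.08,1.36],[0,-0.08,1.36],[0,-0.08,1.36]],"claw":[0.1,0.1,0.1,0.1,0.1]}' 40
python3 - <<'E'
from h import *
g0=np.load('grasp.npz'); print('tip in tool at grasp',Ro.from_quat(g0['q']).inv().apply(TIP-g0['p']))
p,r=tool(); n,R=pump(W,PY); rel(W+n*.136,R)
w=manip.grab_frame('wrist')
u=proj(w,W)[0]; tp=proj(w,p+r.apply([0,0,.128]))[0]; print('well pred',u,'tip',tp)
c=cv2.resize(w['image'][190:290,270:370,::-1],None,fx=6,fy=6,interpolation=cv2.INTER_CUBIC)
cv2.imwrite('pics/w7.png',c)
E
```

```text
t: 9.8
tcp_pos: [0.5221, 0.2045, 0.201]
tcp_rot: [0.723, 0.64, 0.194, -0.171]
force: [-0.5, 0.4, -1.2]
grip_width: 0.0129
grasp_force: 39.1
tip in tool at grasp [-0.00021077  0.00019789  0.1282366 ]
translation [-0.02  0.05 -0.05] turn [0.02 0.01 0.01]
well pred [320.94416046 241.73226752] tip [319.40614493 243.91747213]
```

View pics/w7.png

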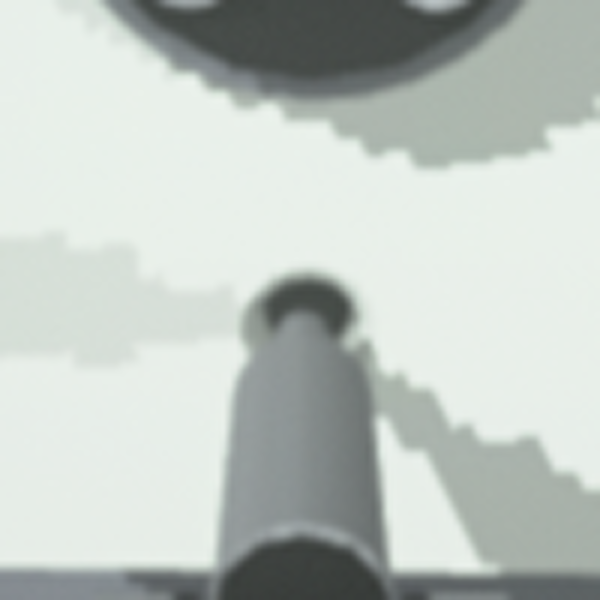

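The nose tip, centred near crop (303,336), is in line with the well rim at (300,325), given the 7 mm still to go. I go in.

```bash
python3 -m handwheel '{"turn":[[0,0,0],[0,0,0],[0,0,0],[0,0,0],[0,0,0]],"translation":[[0,-0.01,0.2],[0,-0.01,0.4],[0,-0.01,0.6],[0,-0.01,0.68],[0,-0.01,0.68]],"claw":[0.1,0.1,0.1,0.1,0.1]}' 40
python3 - <<'E'
from h import *
s=manip.sense();p,r=tool(); print('F tool',r.inv().apply(s['force'])); n,R=pump(W,PY); print('tip depth',(.128-(p-W)@n)*1e3); rel(W+n*.111,R)
E
```

```text
t: 10.48
tcp_pos: [0.5228, 0.2129, 0.1861]
tcp_rot: [0.724, 0.64, 0.194, -0.171]
force: [0.1, 0.0, -0.7]
grip_width: 0.013
grasp_force: 39.1
F tool [-0.33486637  0.07021622  0.64573507]
tip depth 10.289505383849596
translation [-0.01  0.06  0.27] turn [0.01 0.01 0.  ]
```

```bash
python3 -m handwheel '{"turn":[[0,0,0],[0,0,0],[0,0,0],[0,0,0]],"translation":[[0,0,0.1],[0,0,0.2],[0,0,0.28],[0,0,0.28]],"claw":[0.1,0.1,0.1,0.1]}' 40
python3 - <<'E'
from h import *
s=manip.sense();p,r=tool(); print('F tool',r.inv().apply(s['force'])); n,R=pump(W,PY); print('tip depth',(.128-(p-W)@n)*1e3)
E
```

```text
t: 10.98
tcp_pos: [0.5239, 0.2161, 0.1811]
tcp_rot: [0.723, 0.64, 0.195, -0.17]
force: [-2.0, -3.4, 5.2]
grip_width: 0.0128
grasp_force: 39.9
F tool [-0.53978759 -1.55485833 -6.292147  ]
tip depth 16.237077844006894
```

```bash
python3 -m handwheel '{"turn":[[0,0,0],[0,0,0],[0,0,0],[0,0,0],[0,0,0],[0,0,0],[0,0,0],[0,0,0],[0,0,0],[0,0,0],[0,0,0],[0,0,0]],"translation":[[0,0,0.06],[0,0,0.06],[0,0,0.06],[0,0,0.06],[0,0,0.06],[0,0,0.06],[0,0,0.06],[0,0,0.06],[0,0,0.06],[0,0,0.06],[0,0,0.06],[0,0,0.06]],"claw":[0.1,0.1,0.1,0.1,0.1,0.1,0.1,0.1,0.1,0.1,0.1,0.1]}' 40
python3 - <<'E'
from h import *
s=manip.sense();p,r=tool(); print('F tool',r.inv().apply(s['force'])); n,R=pump(W,PY); print('tip depth',(.128-(p-W)@n)*1e3)
E
```

```text
t: 12.48
tcp_pos: [0.5244, 0.2164, 0.1809]
tcp_rot: [0.723, 0.64, 0.195, -0.17]
force: [-3.9, -7.6, 12.2]
grip_width: 0.0127
grasp_force: 41.0
F tool [ -0.80176983  -2.86022453 -14.59362664]
tip depth 16.62800695466324
```

Hard stop reached at 16.6 mm depth (14.6 N axial) and held. Next: retract and check whether the stylus slipped.

```bash
python3 -m handwheel '{"turn":[[0,0,0],[0,0,0],[0,0,0],[0,0,0],[0,0,0],[0,0,0],[0,0,0]],"translation":[[0,0,-0.3],[0,0,-0.7],[0,0,-1.5],[0,0,-3],[0,0,-4.6],[0,0,-4.6],[0,0,-4.6]],"claw":[0.1,0.1,0.1,0.1,0.1,0.1,0.1]}' 40
python3 - <<'E'
from h import *
w=manip.grab_frame('wrist'); b=cv2.cvtColor(cv2.imread('pics/w5raw.png'),cv2.COLOR_BGR2GRAY); g=cv2.cvtColor(w['image'],cv2.COLOR_RGB2GRAY)
for a in (b,g):  # steel/black boundary & handle end rows on the axis column, sides
    d=np.diff(a[:,319].astype(int)); print('col',[(i,d[i]) for i in range(235,420) if abs(d[i])>18]); e=np.diff(a[270].astype(int)); print('row270',[(i,e[i]) for i in range(295,345) if abs(e[i])>15]); e=np.diff(a[255].astype(int)); print('row255',[(i,e[i]) for i in range(295,345) if abs(e[i])>15])
p,r=tool(); G=np.load('grasp.npz'); gp,gr=G['p'],Ro.from_quat(G['q'])
for P in [gp+gr.apply([.015,0,-.17]),gp+gr.apply([.01,0,-.02])]: print(P); rel(P,gr)
E
```

```text
t: 13.35
tcp_pos: [0.5158, 0.1601, 0.2778]
tcp_rot: [0.724, 0.64, 0.194, -0.171]
force: [-0.4, -0.3, -0.4]
grip_width: 0.0128
grasp_force: 39.1
col [(241, np.int64(-21)), (242, np.int64(-38)), (278, np.int64(-52)), (279, np.int64(-43))]
row270 [(305, np.int64(24)), (306, np.int64(52)), (307, np.int64(22)), (332, np.int64(-18)), (333, np.int64(-21))]
row255 [(298, np.int64(-20)), (307, np.int64(19)), (308, np.int64(28))]
col [(241, np.int64(-21)), (242, np.int64(-37)), (278, np.int64(-50)), (279, np.int64(-49))]
row270 [(305, np.int64(24)), (306, np.int64(54)), (307, np.int64(19)), (332, np.int64(-17)), (333, np.int64(-21))]
row255 [(297, np.int64(-16)), (307, np.int64(19)), (308, np.int64(28))]
[ 0.52854729 -0.32117859  0.30076482]
translation [-16.04   2.87 -10.32] turn [-0.54 -0.83  1.01]
[ 0.54282657 -0.26412967  0.16268323]
translation [-16.77   3.16  -4.37] turn [-0.54 -0.83  1.01]
```

No slip: the edges match those before the press. Returning above the rest.

```bash
python3 -m handwheel '{"turn":[[0,0,0],[0,0,0],[-0.1,-0.1,0.2],[-0.2,-0.3,0.4],[-0.3,-0.5,0.6],[-0.4,-0.7,0.8],[-0.54,-0.83,1.01],[-0.54,-0.83,1.01],[-0.54,-0.83,1.01],[-0.54,-0.83,1.01],[-0.54,-0.83,1.01],[-0.54,-0.83,1.01]],"translation":[[-0.6,0.1,-1],[-2.2,0.4,-2.2],[-4,0.7,-3.4],[-5.8,1,-4.6],[-7.6,1.3,-5.8],[-9.4,1.7,-7],[-11.2,2,-8.2],[-13,2.3,-9.2],[-14.8,2.6,-10],[-16.04,2.87,-10.32],[-16.04,2.87,-10.32],[-16.04,2.87,-10.32]],"claw":[0.1,0.1,0.1,0.1,0.1,0.1,0.1,0.1,0.1,0.1,0.1,0.1]}' 40
python3 - <<'E'
from h import *
p,r=tool(); G=np.load('grasp.npz'); gp,gr=G['p'],Ro.from_quat(G['q'])
for P in [gp+gr.apply([.015,0,-.17]),gp+gr.apply([.008,0,-.02]),gp]: rel(P,gr)
E
```

```text
t: 14.9
tcp_pos: [0.5291, -0.3201, 0.3009]
tcp_rot: [0.768, 0.602, 0.171, -0.133]
force: [0.1, 0.8, -0.9]
grip_width: 0.0129
grasp_force: 39.2
translation [-0.04 -0.01 -0.01] turn [-0.   -0.02  0.  ]
translation [-0.34 -0.01  5.99] turn [-0.   -0.02  0.  ]
translation [-0.66 -0.01  6.79] turn [-0.   -0.02  0.  ]
```

```bash
python3 -m handwheel '{"turn":[[0,0,0],[0,0,0],[0,0,0],[0,0,0],[0,0,0],[0,0,0],[0,0,0],[0,0,0],[0,0,0],[0,0,0],[0,0,0],[0,0,0]],"translation":[[-0.2,0,1],[-0.3,0,2.5],[-0.34,0,4],[-0.34,0,5.2],[-0.34,0,5.9],[-0.34,0,6.3],[-0.34,0,6.5],[-0.44,0,6.6],[-0.54,0,6.65],[-0.62,0,6.7],[-0.62,0,6.7],[-0.62,0,6.7]],"claw":[0.1,0.1,0.1,0.1,0.1,0.1,0.1,0.1,0.1,0.1,0.1,0.1]}' 40
python3 - <<'E'
from h import *
s=manip.sense();p,r=tool(); G=np.load('grasp.npz'); gp,gr=G['p'],Ro.from_quat(G['q']); print('F tool',r.inv().apply(s['force'])); rel(gp,gr)
E
```

```text
t: 16.4
tcp_pos: [0.5431, -0.2663, 0.1442]
tcp_rot: [0.769, 0.602, 0.171, -0.132]
force: [-3.3, 3.5, 4.3]
grip_width: 0.0132
grasp_force: 39.6
F tool [ 4.18825103 -4.03680955 -2.76740163]
translation [-0.01 -0.03  0.16] turn [ 0.01 -0.    0.01]
```

```bash
python3 -m handwheel '{"turn":[[0,0,0],[0,0,0],[0,0,0],[0,0,0]],"translation":[[0.06,-0.06,0],[0.06,-0.06,0.06],[0.06,-0.06,0.12],[0.06,-0.06,0.12]],"claw":[0.1,0.1,0.1,0.1]}' 40
python3 - <<'E'
from h import *
s=manip.sense();p,r=tool(); G=np.load('grasp.npz'); gp,gr=G['p'],Ro.from_quat(G['q']); print('F tool',r.inv().apply(s['force'])); rel(gp,gr)
E
```

```text
t: 16.9
tcp_pos: [0.5423, -0.2636, 0.1413]
tcp_rot: [0.769, 0.602, 0.171, -0.132]
force: [0.6, 0.4, -0.7]
grip_width: 0.0126
grasp_force: 39.3
F tool [0.14120761 0.44261094 0.88318783]
translation [-0.05  0.03  0.02] turn [0.02 0.   0.  ]
```

```bash
python3 -m handwheel '{"turn":[[0,0,0],[0,0,0],[0,0,0],[0,0,0],[0,0,0],[0,0,0],[0,0,0]],"translation":[[-0.04,0.03,0.03],[-0.04,0.03,0.03],[-0.04,0.03,0.03],[-0.04,0.03,0.03],[-0.04,0.03,0.03],[-0.04,0.03,0.03],[-0.04,0.03,0.03]],"claw":[0.1,0.12,0.16,0.2,0.3,0.4,0.5]}' 20
python3 - <<'E'
from h import *
s=manip.sense();w=manip.grab_frame('wrist'); print(s['force'],s['grip_width'],s['grasp_force'])
d=manip.look_for(w,'stylus')[:1]; print(np.array(d[0]['extent'])*[640,480,640,480])
for v in [0,.08,.15]: print(v,proj(w,TIP+AX*v)[0])
E
```

```text
t: 17.77
tcp_pos: [0.543, -0.2643, 0.1406]
tcp_rot: [0.769, 0.602, 0.171, -0.132]
force: [0.2, -0.1, -1.0]
grip_width: 0.0426
grasp_force: 0.0
[ 0.17893827 -0.11863124 -0.96086174] 0.04257479535928188 0.0
[248.832 216.912 387.52  404.496]
0 [318.99259995 244.83256871]
0.08 [319.0571052 290.3944333]
0.15 [319.18792128 382.79349294]
```

Released and free. Now I back out along the axis and check.

```bash
python3 -m handwheel '{"turn":[[0,0,0],[0,0,0],[0,0,0],[0,0,0],[0,0,0],[0,0,0],[0,0,0]],"translation":[[0,0,-0.3],[0,0,-1],[0,0,-2.2],[0,0,-3.4],[0,0,-4.41],[0,0,-4.41],[0,0,-4.41]],"claw":[0.6,0.7,0.7,0.7,0.7,0.7,0.7]}' 20
python3 - <<'E'
from h import *
w=manip.grab_frame('wrist'); print(manip.sense()['force'])
a=cv2.imread('pics/w2.png'); b=w['image'][:,:,::-1]
for d in manip.look_for(w,'stylus')[:2]: print(d['conf'],np.array(d['extent'])*[640,480,640,480])
for v in [0,.08,.15]: print(v,proj(w,TIP+AX*v)[0])
cv2.imwrite('pics/w8.png',b)
t=manip.grab_frame('top')
for d in manip.look_for(t,'stylus')[:1]: print('top',np.array(d['extent'])*[640,480,640,480])
a=cv2.imread('pics/top0.png').astype(int)[225:265,385:450]; b=t['image'][225:265,385:450,::-1].astype(int)
print('top diff px',(abs(a-b).max(2)>60).sum())
E
```

```text
t: 18.75
tcp_pos: [0.5312, -0.3093, 0.2401]
tcp_rot: [0.769, 0.602, 0.171, -0.132]
force: [0.2, 0.2, -0.3]
grip_width: 0.0596
grasp_force: 0.0
[-0.13952783 -0.1906235  -0.68800499]
0.95 [306.496 209.184 331.904 275.376]
0 [319.61702171 214.08403887]
0.08 [319.7891091  234.20578661]
0.15 [320.04067426 263.62067121]
top [401.6   238.32  441.92  248.016]
top diff px 260
```

The stylus extent (306–332, bottom row 275) matches the original lying pose to about 1 mm, so I hand in.

```bash
python3 -c "
from workcell import manip
print(manip.hand_in())"
```

```text
the job is handed in; nothing more can be done
None
```

I pressed the pump unit's button to its hard stop with the stylus square to the face, held it for over a second, laid the stylus back in its rest within about 1 mm by the wrist camera, and handed the job in; the hand-in returned no verdict.

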